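Load the heat sink on the fixture's part-present pin

TASK

First clear the capacitor that blocks the end of the storage rack: stand it upright in the shallow aluminium tray. Then take the finned heat sink out of the rack and set it, base down, in the nest of the assembly fixture, flat on the nest floor between the two tall cheeks, so that its weight keeps the sensing pin pressed down. The rack leaves room for fingers only at the heat sink's ends and the fixture only at its sides, so you will have to put it down on the bench and take it again the other way; lower it all the way down rather than dropping it in, and do not tip it over or disturb the other things on the bench.

Things in the scene. Friction and masses are not known exactly. Their poses are not given: they have to be found in the camera images.
- heat_sink_center (a point): Extruded aluminium heat sink, a block of upright fins on a 4 mm base: 36 mm along its x (the fins run this way), 50 mm along its y (across the fins), 24 mm tall. This point: its centre, 12 mm above its underside. z up. Mass 0.10 to 0.165 kg. Turned by half a turn it is the same.
- capacitor_center (a point): Upright cylindrical capacitor, 30 mm diameter, 46 mm tall; this point is its centre, 23 mm above its underside. It starts standing on the bench close against one open end of the rack (the +y end).
- rack: Fixed dark steel storage rack with one bay, where the heat sink starts, its x and y along the rack's. Origin: centre of its underside, z up. Floor 62 mm (x) by 54 mm (y), 6 mm thick. Two upright cheeks beside the bay, 41 mm apart inside along x, 5 mm thick, 44 mm long along y, tops 41 mm above the bench. The ends along y are open.
- station: Fixed aluminium fixture. Origin: centre of its underside, z up. Base plate 74 (x) by 86 mm (y), 10 mm thick; its top is the nest floor. Two tall cheeks stand at the nest's ends along y: 55 mm apart inside, 10 mm thick, 40 mm wide along x, tops 59 mm above the bench with flared lips. A black switch housing and gland outside the +y cheek reach to y = 62 mm.
- nest_floor (a point): Middle of the fixture's nest floor, 10 mm above the bench, on the sensing pin's axis; axes as the fixture's. The heat sink goes here with its 50 mm length along y. Open along x apart from four corner stops, 8 mm tall, 41.6 mm apart inside along x, 18 to 27 mm from the middle along y.
- pin (a joint): Travel of the fixture's round steel sensing pin (9 mm diameter) in m: 0 when it stands up 5 mm above the nest floor, 0.005 when pushed flush with the floor. It is sprung, about 0.4 N at flush, less than the heat sink's weight.
- parts_tray: Fixed shallow square aluminium tray, 104 x 104 mm outside, walls 4 mm thick, rim 12 mm above the bench, floor 4 mm above the bench. Origin: centre of its underside. The small scraps and wire ends that show on the bench and in the tray are flat litter that nothing touches.
- ipa_bottle: Bystander: white squeeze bottle with a blue spout, 50 mm diameter, 150 mm tall. Origin: centre of its underside, on the bench.
- flux_tin: Bystander: flat round tin, 56 mm diameter, 19 mm tall. Origin: centre of its underside, on the bench.
- cutters: Bystander: side cutters lying flat, 65 x 105 mm, 12 mm thick. Origin: centre of its underside, on the bench.
- tape_roll: Bystander: roll of black tape lying flat, 62 mm diameter, 18 mm tall. Origin: centre of its underside, on the bench.
- solder_spool: Bystander: spool, 52 mm diameter, 38 mm tall. Origin: centre of its underside, on the bench.
- transformer: Bystander: mains transformer, 36 x 62 mm, 43 mm tall. Origin: centre of its underside, on the bench.
- loupe: Bystander: black eye loupe, 37 mm diameter, 34 mm tall. Origin: centre of its underside, on the bench.

How it is judged:
By the outcome, as a careful person would: the job done as asked, in the order asked, and still so for the second after the job is handed in, with the robot touching nothing.
It also fails if it takes over 72 s, if anything falls off the work surface, if the arm or the gripper's body presses on something with over 40 N, if the wrist force passes 120 N, or if a joint passes its speed limit or range.

ROBOT

A 6-joint arm with a two-finger parallel gripper is mounted at the origin on a cart in front of the work surface, level with it; the furniture and walls round the work are solid. World frame = base frame: x ahead of the robot, y to its left, z up, the work surface at z = 0. Lengths are in m, angles in rad, forces in N, time in s.
With the tool pointing down it reaches from about 0.35 to 0.8 m from the base axis. Payload 7.3 kg.
Tool frame: the origin (TCP) lies midway between the tips of the shut fingers; the grasp point (between the pads) lies 19 mm behind it (arm.grip_point_offset is the distance from the TCP to the grasp point, in m); z points along the fingers, y is the line along which they close (so a half turn about z gives the same grasp; the last joint's range is limited). The gripper opens to 85 mm and grips with 20 to 120 N. Pads are 22 mm wide; open, the fingers measure 114 mm over their backs; the gripper's body (76 mm by 85 mm) begins 54 mm behind the grasp point. The pads swing forward as they close: fully open they stand 13 mm farther back than shut.
Start: joints at [1.164, 0.342, 1.524, -0, 1.275, -0.146], TCP at [0.135, 0.507, 0.195] pointing down, gripper open.
Joint ranges: [-2.53, 2.53], [-0.77, 2.02], [0.04, 2.7], [-1, 4.14], [0.28, 2.66], [-3.11, 3.11]. Speed limits (rad/s): [2.57, 2.57, 3.14, 3.14, 3.14, 3.14].

INTERFACE

Orientations are given as [roll, pitch, yaw] about the fixed x, y, z axes, in that order (R = Rz(yaw) Ry(pitch) Rx(roll)).
In Python, from cell import arm gives the robot as it stands.
- The arm moves only by the tool arm_command, never from a script. Its argument "steps" is one flat list of numbers, 7 for each row, row after row: the turn, a rotation vector about the world's x, y, z in units of 180 degrees (1.0 is 180 degrees), then the shift along the world's x, y, z in units of 1 m (1.0 is 1 m), then the closure, from -1 (fully open) to 1 (shut). A call has 1 to 5 rows; each row is the pose to reach, as a shift and turn from the pose commanded when the call began, turning the shorter way round; what a row does not reach only later rows make up. A row lasts 1/8 s, in which the tool goes at most 62.5 mm and 10.7 degrees, less where a joint would pass 70% of its speed; a pose out of reach is approached as far as the arm can. A call with a number of a shift or a turn outside -1 to 1 is refused whole. A call with a gripper value outside its range is refused whole. The fingers move at their own pace and stop on an object; "grip_force" is the grip in N (left out, the last holds). Time passes only in rows, so rows that repeat a pose let the fingers close. It gives the time, the measured TCP pose, the force, the opening and the grip force at its end, in the units of the state.
- arm.read_state(): the state, without advancing time (a new reading comes with each control period).
- arm.snapshot(name): name is "scene" or "side" or "wrist"; returns a dict with "img" (400x640x3 uint8, red, green, blue), "K" (3x3 intrinsics, pixels), "R" (3x3) and "t" (3): a world point X has camera coordinates R X + t. Camera axes: x right, y down, z forward; pixel columns grow to the right and rows downward; lengths in m; the calibration is good to about 2 mm. A picture is of the moment at which its call begins. There is no depth.
- arm.sign_off(): hands the job in; it is judged then, once.
The state is a dict: "time_s": time; "joint_positions": joint angles; "joint_vel": joint speeds; "joint_efforts": joint torques, N m; "ee_pos": TCP position; "tcp_rot": TCP orientation; "contact_force": force on the tool from outside, world axes, zero at the start; "wrist_torque": the same for the moment, N m; "gripper_width": finger opening in m; "finger_force": force on a finger pad.
Only numpy, scipy, OpenCV 4.12 (cv2) and the standard library are available. Lean on these libraries where they do the work, as an engineer would, in place of code of your own. Each camera call takes 0.05 s, during which the arm holds its last target. There are 200 camera calls.

## Working session

There is one attempt and no reset: what is moved stays moved. The work goes in short steps, Python scripts to look and compute and a tool call to move; the robot and the scene stay as the last step left them, time stands still between calls to the robot, and variables do not carry over. Pictures are saved under pics/ and viewed, at most 10 in all, crops included, and the job is handed in when it is done.

Besides the shell and the picture viewer there is one more tool, called after "Call:" by a JSON object that holds its "op" and its "data", one argument or row to a line. arm_command: Moves the arm, as the interface text tells. Shifts and turns lie within -1 to 1; 1 stands for 1 m of shift or 180 degrees of turn. Its arguments: {"type":"object","properties":{"steps":{"type":"array","items":{"type":"number","minimum":-1,"maximum":1}},"grip_force":{"type":"number"}},"required":["steps"]}

```bash
mkdir -p pics; ls; cat > h.py <<'E'
from cell import arm
import cv2, numpy as np, json
def snap(n, f=None):
    s=arm.snapshot(n)
    if f: cv2.imwrite(f'pics/{f}.png', s['img'][:,:,::-1])
    return s
def ray(s,px,z):
    K,R,t=map(np.array,(s['K'],s['R'],s['t']))
    d=R.T@np.linalg.inv(K)@np.array([px[0],px[1],1.]); c=-R.T@t
    return c+d*(z-c[2])/d[2]
def proj(s,X):
    K,R,t=map(np.array,(s['K'],s['R'],s['t']))
    p=K@(R@np.array(X)+t); return p[:2]/p[2]
E
python3 - <<'E'
from h import *
a=snap('scene','a');b=snap('side','b');w=snap('wrist','w')
for s in (a,b,w):
    print(-np.array(s['R']).T@s['t'], np.array(s['R'])[2], np.array(s['K'])[0,0])
import pickle; pickle.dump((a,b,w),open('s0.pkl','wb'))
print(arm.read_state())
E
```

```text
pics
[-0.0375685   0.88366553  0.5339738 ] [ 0.54294952 -0.73944644 -0.3980261 ] 453.6025986109264
[ 0.12028305 -0.85220033  0.46929859] [ 0.44850286  0.80724235 -0.38367299] 432.42832659450517
[0.05475367 0.5277394  0.37421184] [ 0.31175382 -0.08456407 -0.94639235] 347.5825407386344
{'time_s': 0.15, 'joint_positions': array([ 1.16401133e+00,  3.42545714e-01,  1.52473424e+00, -2.09782336e-05,
        1.27540438e+00, -1.45991837e-01]), 'joint_vel': array([-0.00060912, -0.00136747, -0.00320221,  0.00056103, -0.00105406,
        0.00030505]), 'joint_efforts': array([ 1.15575443e-03, -4.33915222e+01, -2.46141511e+01, -1.70731741e-04,
        5.89895644e-03,  7.82020805e-06]), 'ee_pos': array([0.13522576, 0.50696213, 0.19441655]), 'tcp_rot': array([-3.14050966e+00, -1.38961988e-04,  2.88080554e+00]), 'contact_force': array([ 0.4975024 ,  0.39853642, -0.69980282]), 'wrist_torque': array([-0.01462365,  0.00201906, -0.01116679]), 'finger_force': 0.0, 'gripper_width': 0.08535488328233573}
```

View pics/a.png

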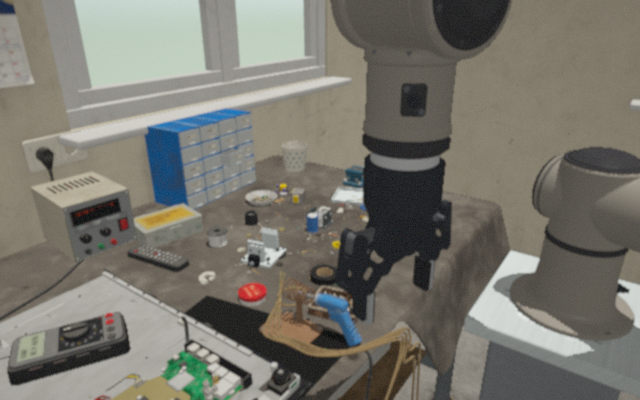

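View pics/b.png

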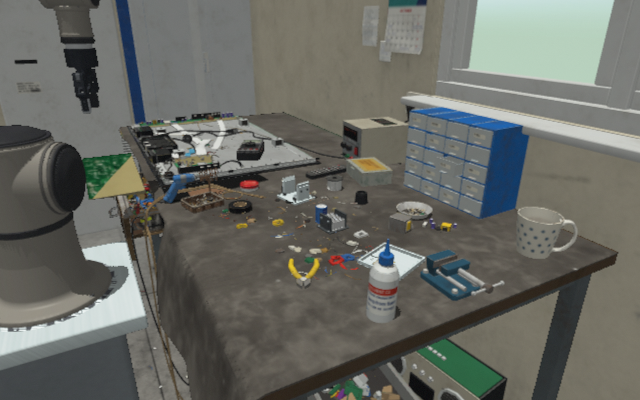

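Scene view: fixture near (262,250), capacitor and rack near (318,218). Side view: fixture (293,190), capacitor (321,213), rack (333,220), tray (390,260), bottle (382,290), cutters (303,270), transformer (410,218). I'll enlarge both.

```bash
python3 - <<'E'
from h import *
a=cv2.imread('pics/a.png');b=cv2.imread('pics/b.png')
c1=cv2.resize(a[190:280,200:360],(800,450),interpolation=cv2.INTER_CUBIC)
c2=cv2.resize(b[165:285,270:430],(800,600),interpolation=cv2.INTER_CUBIC)
cv2.imwrite('pics/a1.png',c1);cv2.imwrite('pics/b1.png',c2)
import pickle; A,B,w=pickle.load(open('s0.pkl','rb'))
for n,p in dict(fix=(293,200),cap=(321,224),rack=(333,230),tray=(390,262),bottle=(382,318),cut=(303,270),trans=(408,228),tape=(240,209),tin=(250,186),spool=(335,189),loupe=(361,203)).items(): print(n,ray(B,p,0).round(3))
E
```

```text
fix [ 0.597  0.2   -0.   ]
cap [0.591 0.021 0.   ]
rack [ 0.601 -0.023  0.   ]
tray [ 0.632 -0.215  0.   ]
bottle [ 0.505 -0.363  0.   ]
cut [ 0.454 -0.157  0.   ]
trans [ 0.772 -0.101  0.   ]
tape [0.441 0.208 0.   ]
tin [0.527 0.368 0.   ]
spool [0.748 0.222 0.   ]
loupe [0.758 0.09  0.   ]
```

View pics/a1.png

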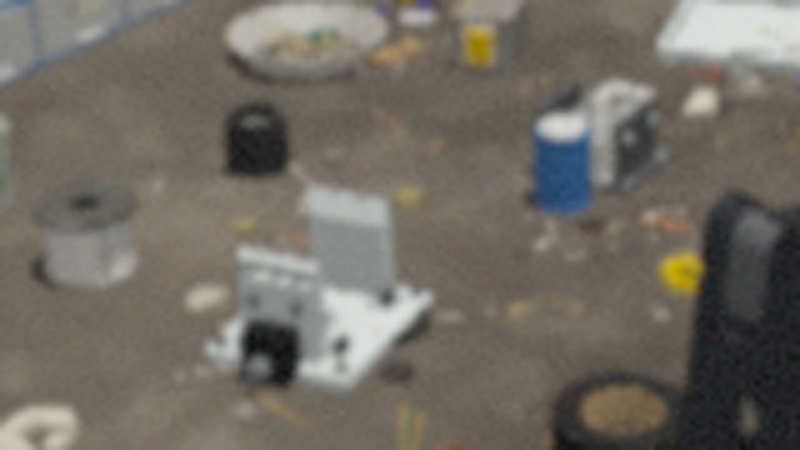

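View pics/b1.png

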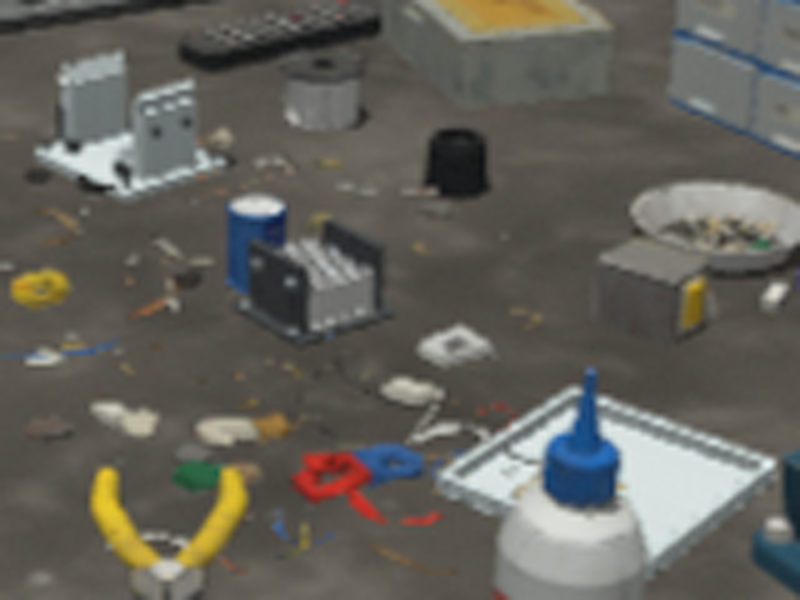

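Crops: capacitor top at side (321.6,206.4), scene (312.6,215); tray corners in side at crop (440,478), (580,390), (775,465); rack base corners at (240,305), (300,340), (393,315); fixture base corners (38,153), (125,195), (228,160).

```bash
python3 - <<'E'
from h import *
import pickle; A,B,w=pickle.load(open('s0.pkl','rb'))
f=lambda u,v,z: ray(B,(270+u/5,165+v/5),z).round(4)
g=lambda u,v,z: ray(A,(200+u/5,190+v/5),z).round(4)
print('cap',f(258,207,.046),g(563,125,.046))
for n,z,ps in (('tray',.012,[(440,478),(580,390),(775,465)]),('rack',.006,[(240,305),(300,340),(393,315)]),('fix',.01,[(38,153),(125,195),(228,160)])):
    P=[f(*p,z) for p in ps]; print(n,*P,'c',(P[0]+P[2])/2,'len',np.linalg.norm(P[0]-P[1]),np.linalg.norm(P[2]-P[1]), 'ang',np.degrees([np.arctan2(*(P[1]-P[0])[1::-1]),np.arctan2(*(P[2]-P[1])[1::-1])]))
print('fixA',g(205,350,.01),g(350,385,.01),g(433,295,.01))
E
```

```text
cap [0.5954 0.0253 0.046 ] [0.5914 0.0361 0.046 ]
tray [ 0.5632 -0.1952  0.012 ] [ 0.6619 -0.1587  0.012 ] [ 0.6947 -0.2529  0.012 ] c [ 0.62895 -0.22405  0.012  ] len 0.10523278956675054 0.09974708015776701 ang [ 20.29477165 -70.8021214 ]
rack [0.5734 0.0029 0.006 ] [ 0.5807 -0.0448  0.006 ] [ 0.6345 -0.0423  0.006 ] c [ 0.60395 -0.0197   0.006  ] len 0.04825536239631819 0.053858054179481786 ang [-81.29897384   2.66052942]
fix [0.5613 0.2291 0.01  ] [0.579  0.1488 0.01  ] [0.6533 0.1686 0.01  ] c [0.6073  0.19885 0.01   ] len 0.08222761093452734 0.0768929775727277 ang [-77.56944376  14.92181748]
fixA [0.6277 0.2622 0.01  ] [0.5536 0.2473 0.01  ] [0.5751 0.1633 0.01  ]
```

Call:
{"op": "arm_command", "data": {
  "steps": [0,0,-0.05,0.04,-0.038,0.005,-1,0,0,-0.1,0.08,-0.076,0.01,-1,0,0,-0.15,0.12,-0.114,0.015,-1,0,0,-0.2,0.16,-0.152,0.02,-1,0,0,-0.25,0.2,-0.19,0.025,-1]
}}

```text
time_s: 0.78
ee_pos: [0.3363, 0.3159, 0.22]
tcp_rot: [3.142, -0.0, 2.09]
contact_force: [0.2, 0.9, -0.4]
gripper_width: 0.0853
finger_force: 0.0
```

Call:
{"op": "arm_command", "data": {
  "steps": [0,0,-0.05,0.042,-0.039,0.005,-1,0,0,-0.1,0.084,-0.078,0.01,-1,0,0,-0.139,0.126,-0.117,0.015,-1,0,0,-0.139,0.168,-0.156,0.02,-1,0,0,-0.139,0.21,-0.195,0.025,-1]
}}

```text
time_s: 1.4
ee_pos: [0.5464, 0.1208, 0.2449]
tcp_rot: [-3.141, -0.0, 1.658]
contact_force: [0.9, 1.4, 0.5]
gripper_width: 0.0853
finger_force: 0.0
```

Call:
{"op": "arm_command", "data": {
  "steps": [0,0,0,0.045,-0.042,0.005,-1,0,0,0,0.045,-0.042,0.005,-1,0,0,0,0.045,-0.042,0.005,-1]
}}

```text
time_s: 1.78
ee_pos: [0.5899, 0.0803, 0.2492]
tcp_rot: [-3.14, -0.001, 1.658]
contact_force: [-0.1, -0.6, -0.7]
gripper_width: 0.0855
finger_force: 0.0
```

```bash
python3 - <<'E'
from h import *
w=snap('wrist','w1')
import pickle; pickle.dump(w,open('w1.pkl','wb'))
s=arm.read_state(); print(s['time_s'],s['ee_pos'],s['tcp_rot'],s['joint_positions'].round(2))
E
```

```text
1.825 [0.5896421  0.08090315 0.2495988 ] [-3.14060575e+00 -4.18953555e-04  1.65924790e+00] [ 0.01  0.44  1.22  0.    1.48 -0.08]
```

View pics/w1.png

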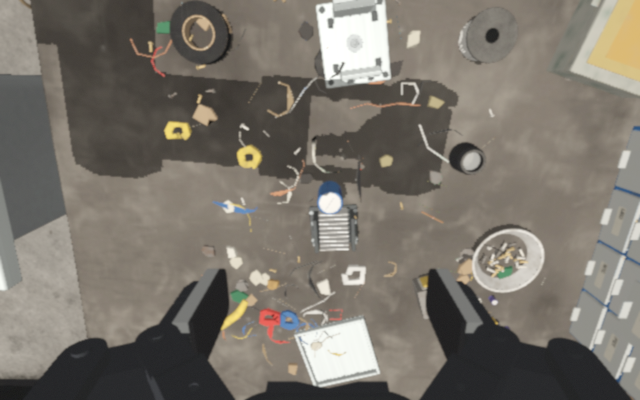

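Wrist view: capacitor top at (330,202), rack/heat sink (334,229), fixture (354,43), tray (338,352), transformer (425,290, partly hidden by the finger). Image right is +x, up is +y.

```bash
python3 - <<'E'
from h import *
import pickle; w=pickle.load(open('w1.pkl','rb'))
im=np.array(w['img']); 
def rect(box,z,thr,lab):
    x0,y0,x1,y1=box; g=im[y0:y1,x0:x1].min(2)
    m=(g>thr).astype(np.uint8); m=cv2.morphologyEx(m,cv2.MORPH_CLOSE,np.ones((3,3)))
    c=max(cv2.findContours(m,cv2.RETR_EXTERNAL,cv2.CHAIN_APPROX_NONE)[0],key=cv2.contourArea)
    p=c.reshape(-1,2)+[x0,y0]
    W=np.array([ray(w,q,z)[:2] for q in p],np.float32)*1000
    (cx,cy),(a,b),t=cv2.minAreaRect(W); print(lab,round(cx,1),round(cy,1),round(a,1),round(b,1),round(t,1))
rect((312,180,350,214),.046,150,'cap')
rect((308,212,362,250),.030,120,'sink')
rect((285,310,395,395),.012,150,'tray')
rect((310,0,400,95),.010,150,'fixbase')
v=cv2.resize(im[0:100,300:410],None,fx=7,fy=6,interpolation=cv2.INTER_CUBIC)
v2=cv2.resize(im[175:260,300:370],None,fx=7,fy=7,interpolation=cv2.INTER_CUBIC)
W=np.zeros((600,770+0,3),np.uint8)
cv2.imwrite('pics/fx.png',v[:,:,::-1]); cv2.imwrite('pics/rk.png',v2[:,:,::-1])
E
```

```text
cap 600.5 29.9 34.1 26.0 5.0
sink 606.0 -12.7 38.5 51.1 6.2
tray 625.7 -203.2 107.1 143.6 20.7
fixbase 608.1 205.9 75.7 87.8 12.1
```

View pics/rk.png

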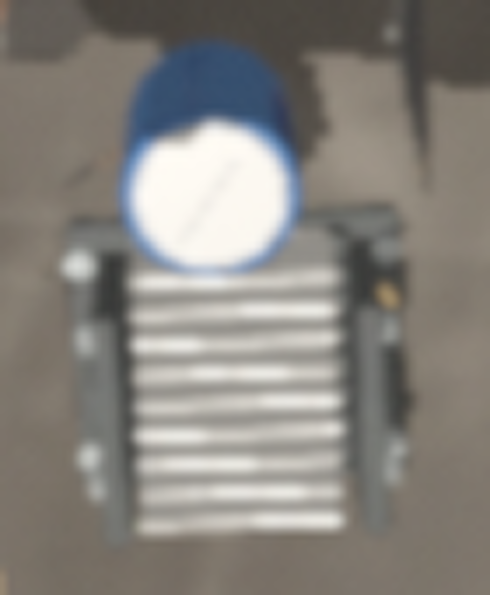

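Crop: capacitor cap circle centred at (210,193) → pixel (330,202.6); heat sink fins span rows 270–535, centre (239,402).

```bash
python3 - <<'E'
from h import *
import pickle; w=pickle.load(open('w1.pkl','rb'))
for p,z in (((300+210/7,175+193/7),.046),((300+239/7,175+402/7),.03),((337,346),.012)): print(ray(w,p,z))
# tray corners
P=np.array([ray(w,p,.012)[:2] for p in ((296,332),(365,318),(381,370),(312,386))]); print(P, P.mean(0))
E
```

```text
[0.59749156 0.02971792 0.046     ]
[ 0.60683717 -0.01480421  0.03      ]
[ 0.62931627 -0.20486059  0.012     ]
[[ 0.56742957 -0.18511784]
 [ 0.66451576 -0.15209477]
 [ 0.70029518 -0.24372995]
 [ 0.5980827  -0.28435071]] [ 0.6325808  -0.21632332]
```

Call:
{"op": "arm_command", "data": {
  "steps": [0,0,0,0.008,-0.049,-0.02,-1,0,0,0,0.008,-0.049,-0.08,-1,0,0,0,0.008,-0.049,-0.14,-1,0,0,0,0.008,-0.049,-0.19,-1,0,0,0,0.008,-0.049,-0.21,-1]
}}

```text
time_s: 2.45
ee_pos: [0.5955, 0.0329, 0.0371]
tcp_rot: [-3.137, -0.001, 1.661]
contact_force: [0.6, -0.6, 1.2]
gripper_width: 0.0854
finger_force: 0.0
```

Call:
{"op": "arm_command", "data": {
  "steps": [0,0,0,0,0,-0.02,-1,0,0,0,0,0,-0.02,0,0,0,0,0,0,-0.02,1,0,0,0,0,0,-0.02,1,0,0,0,0,0,-0.02,1],
  "grip_force": 40
}}

```text
time_s: 3.08
ee_pos: [0.5988, 0.0313, 0.0208]
tcp_rot: [3.14, 0.0, 1.659]
contact_force: [-0.2, 0.1, -0.7]
gripper_width: 0.0125
finger_force: 0.0
```

Call:
{"op": "arm_command", "data": {
  "steps": [0,0,0,0,0,0,1,0,0,0,0,0,0,1,0,0,0,0,0,0,1]
}}

```text
time_s: 3.45
ee_pos: [0.5983, 0.0312, 0.0199]
tcp_rot: [3.142, -0.0, 1.659]
contact_force: [-0.0, 0.0, -0.4]
gripper_width: -0.0002
finger_force: 0.0
```

The fingers closed on nothing, so I'll look.

```bash
python3 - <<'E'
from h import *
w=snap('wrist','w2');a=snap('scene');b=snap('side')
A=cv2.resize(a['img'][175:265,260:400],(420,270),interpolation=cv2.INTER_CUBIC)
B=cv2.resize(b['img'][170:260,270:410],(380,270),interpolation=cv2.INTER_CUBIC)
W=cv2.resize(w['img'],(520,325))
o=np.zeros((600,800,3),np.uint8);o[:270,:420]=A;o[:270,420:]=B;o[272:597,:520]=W
cv2.imwrite('pics/m2.png',o[:,:,::-1]); print(proj(a,[.598,.031,.02]),proj(b,[.598,.031,.02]),proj(w,[.598,.031,.02]))
E
```

```text
[311.84827355 222.78755759] [321.39335759 214.8442444 ] [326.58984925 235.77137133]
```

View pics/m2.png

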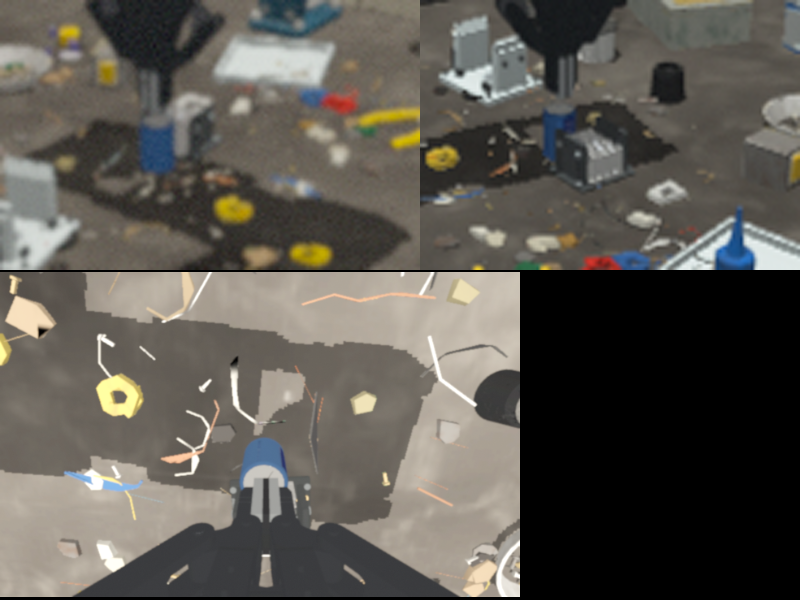

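Fingers ended up closed directly above the capacitor: the tips are at its top edge, not at z=0.02 as reported. I'll mark the TCP line in enlarged views.

```bash
python3 - <<'E'
from h import *
o=[]
for n in ('scene','side','wrist'):
    s=snap(n); c=proj(s,[.598,.031,.035]).astype(int); k=8; h=(50 if n=='wrist' else 30)
    f=266/(h*2*0.6)
    x0,y0=c[0]-int(h*.6),c[1]-h
    I=cv2.resize(np.ascontiguousarray(s['img'][y0:y0+2*h,x0:x0+int(1.2*h)]),(266,int(2*h*f)),interpolation=cv2.INTER_CUBIC)
    I=np.clip(I.astype(float)*1.6,0,255).astype(np.uint8)
    for z in (0,.01,.02,.03,.04,.05,.06):
        p=(proj(s,[.598,.031,z])+.5-[x0,y0])*f; cv2.circle(I,tuple(int(v) for v in p),2,(255,0,0) if z!=.02 else (0,255,0),-1)
    o.append(I[:440])
    print(n,x0,y0,f)
cv2.imwrite('pics/m3.png',np.hstack(o)[:,:,::-1])
E
```

```text
scene 293 187 7.388888888888889
side 303 179 7.388888888888889
wrist 296 197 4.433333333333334
```

View pics/m3.png

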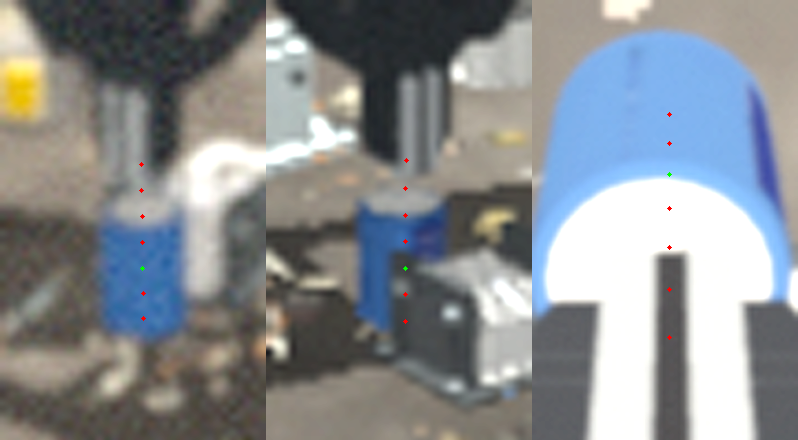

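Tips shut sit around z≈0.055 (side crop (408–435,172)) while the reported TCP is 0.020. I'll raise the gripper and triangulate the shut tips against a clear background.

Call:
{"op": "arm_command", "data": {
  "steps": [0,0,0,0,0,0.05,1,0,0,0,0,0,0.1,1,0,0,0,0,0,0.1,1,0,0,0,0,0,0.1,1]
}}

```text
time_s: 4.25
ee_pos: [0.5979, 0.0313, 0.1195]
tcp_rot: [-3.141, -0.0, 1.659]
contact_force: [-0.9, 0.0, -0.2]
gripper_width: -0.0001
finger_force: 0.0
```

```bash
python3 - <<'E'
from h import *
e=arm.read_state()['ee_pos']; print(e)
o=[]
for n in ('scene','side','wrist'):
    s=snap(n); c=proj(s,e+[0,0,.02]).astype(int); h=(50 if n=='wrist' else 30)
    f=266/(h*2*0.6)
    x0,y0=c[0]-int(h*.6),c[1]-h
    I=cv2.resize(np.ascontiguousarray(s['img'][y0:y0+2*h,x0:x0+int(1.2*h)]),(266,440),interpolation=cv2.INTER_CUBIC)
    I=np.clip(I.astype(float)*(1.6 if n!='wrist' else .9),0,255).astype(np.uint8)
    for z in (0,.01,.02,.03,.04):
        p=(proj(s,e+[0,0,z])+.5-[x0,y0])*f; cv2.circle(I,tuple(int(v) for v in p),2,(255,0,0) if z else (0,255,0),-1)
    o.append(I)
    print(n,x0,y0,f,I.shape)
    np.save('t_'+n,s,allow_pickle=True)
cv2.imwrite('pics/m4.png',np.hstack(o)[:,:,::-1])
E
```

```text
[0.59789841 0.03130428 0.11945962]
scene 293 149 7.388888888888889 (440, 266, 3)
side 303 140 7.388888888888889 (440, 266, 3)
wrist 298 202 4.433333333333334 (440, 266, 3)
```

View pics/m4.png

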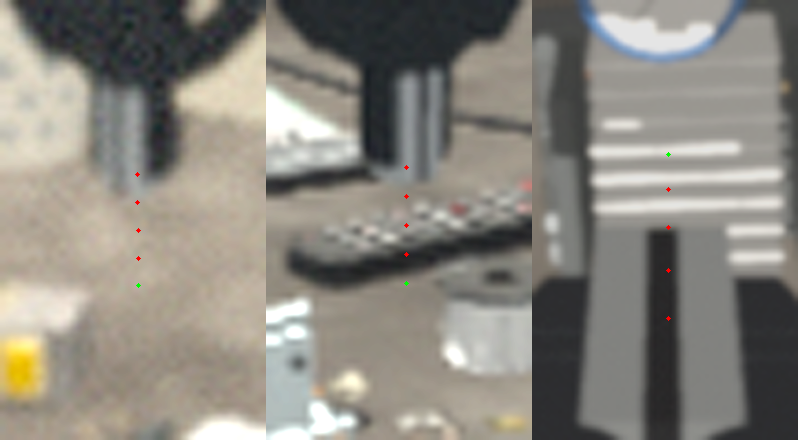

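Shut tips are about 36 mm above the reported TCP in both outside views (tip rows ≈185, between the z+0.03 and z+0.04 marks), and laterally on it. I'll use tip z = TCP z + 0.036 from here.

Call:
{"op": "arm_command", "data": {
  "steps": [0,0,0,0,0,0,-1,0,0,0,0,0,0,-1,0,0,0,0,0,0,-1,0,0,0,0,0,0,-1,0,0,0,0,0,-0.04,-1]
}}

```text
time_s: 5.03
ee_pos: [0.6011, 0.0311, 0.0825]
tcp_rot: [3.134, 0.001, 1.659]
contact_force: [0.3, -0.5, -0.3]
gripper_width: 0.0855
finger_force: 0.0
```

Call:
{"op": "arm_command", "data": {
  "steps": [0,0,0,0,0,-0.03,-1,0,0,0,0,0,-0.06,-1,0,0,0,0,0,-0.08,-1,0,0,0,0,0,-0.094,-1,0,0,0,0,0,-0.094,-1]
}}

```text
time_s: 5.65
ee_pos: [0.5978, 0.0313, -0.0148]
tcp_rot: [-3.14, -0.0, 1.659]
contact_force: [-0.4, -0.1, 0.3]
gripper_width: 0.0852
finger_force: 0.0
```

Call:
{"op": "arm_command", "data": {
  "steps": [0,0,0,0,0,0,0,0,0,0,0,0,0,1,0,0,0,0,0,0,1,0,0,0,0,0,0,1,0,0,0,0,0,0,1],
  "grip_force": 40
}}

```text
time_s: 6.28
ee_pos: [0.5989, 0.0313, -0.0133]
tcp_rot: [3.14, 0.0, 1.659]
contact_force: [0.1, -0.5, 5.9]
gripper_width: 0.0284
finger_force: 39.5
```

Call:
{"op": "arm_command", "data": {
  "steps": [0,0,0,0,0,0.02,1,0,0,0,0,0,0.06,1,0,0,0,0,0,0.1,1,0,0,0,0.007,-0.05,0.12,1,0,0,0,0.013,-0.1,0.12,1]
}}

```text
time_s: 6.9
ee_pos: [0.6127, -0.0695, 0.1081]
tcp_rot: [3.138, 0.001, 1.661]
contact_force: [-0.5, 0.1, -0.4]
gripper_width: 0.0288
finger_force: 39.5
```

Call:
{"op": "arm_command", "data": {
  "steps": [0,0,0,0.007,-0.05,0,1,0,0,0,0.014,-0.1,0,1,0,0,0,0.02,-0.15,0,1,0,0,0,0.02,-0.15,0,1,0,0,0,0.02,-0.15,0,1]
}}

```text
time_s: 7.52
ee_pos: [0.6309, -0.2182, 0.1053]
tcp_rot: [-3.141, -0.001, 1.658]
contact_force: [0.5, -0.0, -0.3]
gripper_width: 0.0284
finger_force: 39.6
```

```bash
python3 - <<'E'
from h import *
w=snap('wrist');a=snap('scene');b=snap('side')
e=arm.read_state()['ee_pos'];print(e)
import pickle; pickle.dump((a,b,w),open('s5.pkl','wb'))
# tray corners via side: bright mask
P=proj(b,[.631,-.219,.01]).astype(int);print(P)
# heat sink now unobstructed in side/scene: bright blob near predicted
for s,n in((b,'side'),(a,'scene')):
    p=proj(s,[.607,-.0145,.03]); print(n,p)
# blue of cap in each
for s,n in((b,'side'),(a,'scene'),(w,'wrist')):
    hsv=cv2.cvtColor(np.array(s['img']),cv2.COLOR_RGB2HSV)
    m=cv2.inRange(hsv,(108,140,25),(122,255,200)); N,L,S,C=cv2.connectedComponentsWithStats(m)
    q=proj(s,e+[0,0,.045]); 
    for i in range(1,N):
        if S[i,4]>15 and np.hypot(*(C[i]-q))<60: print(n,S[i],C[i].round(1),'tcp+.045',q.round(1))
E
```

```text
[ 0.63138554 -0.21717269  0.10597461]
[391 258]
side [333.40877411 217.12373713]
scene [319.15839924 212.50499917]
side [396 193   8  19  60] [399.2 202.5] tcp+.045 [395.3 196.7]
wrist [352 243   8  37 106] [355.2 263.2] tcp+.045 [328.5 276.7]
```

Call:
{"op": "arm_command", "data": {
  "steps": [0,0,0,0,0,-0.05,1,0,0,0,0,0,-0.09,1,0,0,0,0,0,-0.108,1,0,0,0,0,0,-0.114,1,0,0,0,0,0,-0.114,1]
}}

```text
time_s: 8.3
ee_pos: [0.6322, -0.2188, -0.007]
tcp_rot: [3.14, 0.001, 1.659]
contact_force: [-0.7, 0.4, -0.7]
gripper_width: 0.0286
finger_force: 39.6
```

Call:
{"op": "arm_command", "data": {
  "steps": [0,0,0,0,0,-0.002,1,0,0,0,0,0,-0.002,1]
}}

```text
time_s: 8.55
ee_pos: [0.6318, -0.219, -0.0091]
tcp_rot: [3.14, 0.001, 1.659]
contact_force: [-0.5, 0.4, 0.5]
gripper_width: 0.0285
finger_force: 39.6
```

Call:
{"op": "arm_command", "data": {
  "steps": [0,0,0,0,0,-0.001,1,0,0,0,0,0,-0.001,1]
}}

```text
time_s: 8.8
ee_pos: [0.6319, -0.219, -0.0093]
tcp_rot: [3.14, 0.001, 1.659]
contact_force: [-2.9, 0.6, 5.6]
gripper_width: 0.0287
finger_force: 40.2
```

Call:
{"op": "arm_command", "data": {
  "steps": [0,0,0,0,0,-0.001,1,0,0,0,0,0,-0.001,1]
}}

```text
time_s: 9.05
ee_pos: [0.6319, -0.2191, -0.0093]
tcp_rot: [3.14, 0.001, 1.659]
contact_force: [-3.8, 2.0, 12.8]
gripper_width: 0.0288
finger_force: 40.7
```

Call:
{"op": "arm_command", "data": {
  "steps": [0,0,0,0,0,0.002,0.2,0,0,0,0,0,0.003,-1,0,0,0,0,0,0.003,-1,0,0,0,0,0,0.05,-1,0,0,0,0,0,0.1,-1]
}}

```text
time_s: 9.68
ee_pos: [0.6307, -0.2185, 0.0879]
tcp_rot: [-3.139, -0.001, 1.659]
contact_force: [0.1, -0.0, 0.3]
gripper_width: 0.0855
finger_force: 0.0
```

Call:
{"op": "arm_command", "data": {
  "steps": [0,0,0.05,0,0.03,0.05,-1,0,0,0.1,-0.015,0.06,0.1,-1,0,0,0.15,-0.03,0.1,0.12,-1,0,0,0.2,-0.045,0.14,0.12,-1,0,0,0.25,-0.06,0.18,0.12,-1]
}}

```text
time_s: 10.3
ee_pos: [0.5708, -0.0375, 0.2081]
tcp_rot: [3.141, 0.0, 2.449]
contact_force: [0.5, 0.7, 0.0]
gripper_width: 0.0853
finger_force: 0.0
```

Call:
{"op": "arm_command", "data": {
  "steps": [0,0,0.05,0,0.024,0,-1,0,0,0.1,0,0.024,0,-1,0,0,0.15,0,0.024,0,-1,0,0,0.2,0,0.024,0,-1,0,0,0.256,0,0.024,0,-1]
}}

```text
time_s: 10.92
ee_pos: [0.5713, -0.0147, 0.2077]
tcp_rot: [3.141, -0.0, -3.029]
contact_force: [0.0, 0.7, 0.1]
gripper_width: 0.0853
finger_force: 0.0
```

Call:
{"op": "arm_command", "data": {
  "steps": [0,0,0,0,0,0,-1,0,0,0,0,0,0,-1]
}}

```text
time_s: 11.18
ee_pos: [0.5713, -0.0147, 0.2078]
tcp_rot: [3.141, -0.0, -3.038]
contact_force: [-0.3, -0.0, 0.6]
gripper_width: 0.0854
finger_force: 0.0
```

```bash
cat >> h.py <<'E'
def rect(s,c,r,z,thr,lab):
    im=np.array(s['img']); p=proj(s,[*c,z]); q=[proj(s,[c[0]+i*r,c[1]+j*r,z]) for i in(-1,1) for j in(-1,1)]
    x0,y0=np.clip(np.min(q,0).astype(int),0,None); x1,y1=np.max(q,0).astype(int)
    g=im[y0:y1,x0:x1].min(2); m=(g>thr).astype(np.uint8); m=cv2.morphologyEx(m,cv2.MORPH_CLOSE,np.ones((5,5)))
    k=max(cv2.findContours(m,cv2.RETR_EXTERNAL,cv2.CHAIN_APPROX_NONE)[0],key=cv2.contourArea)
    W=np.array([ray(s,v+np.array([x0,y0]),z)[:2] for v in k.reshape(-1,2)],np.float32)*1000
    (cx,cy),(a,b),t=cv2.minAreaRect(W); print(lab,thr,round(cx,1),round(cy,1),round(a,1),round(b,1),round(t,1))
E
python3 - <<'E'
from h import *
import pickle
w=snap('wrist','w6');pickle.dump(w,open('w6.pkl','wb'))
e=arm.read_state();print(e['time_s'],e['ee_pos'],e['tcp_rot'])
for t in(110,125,140,155): rect(w,(.6065,-.014),.035,.030,t,'sink')
for t in(140,160,180): rect(w,(.607,.205),.065,.010,t,'fix')
for t in(140,160,180): rect(w,(.631,-.219),.08,.012,t,'tray')
b=snap('side');a=snap('scene')
for s,n in((b,'side'),(a,'scene')):
    hsv=cv2.cvtColor(np.array(s['img']),cv2.COLOR_RGB2HSV)
    m=cv2.inRange(hsv,(105,130,25),(125,255,220)); N,L,S,C=cv2.connectedComponentsWithStats(m)
    q=proj(s,[.632,-.219,.027]); 
    for i in range(1,N):
        if S[i,4]>10 and np.hypot(*(C[i]-q))<30: print(n,S[i],C[i].round(1),q.round(1))
o=np.hstack([cv2.resize(w['img'],(640,400))]); cv2.imwrite('pics/m6.png',o[:,:,::-1])
E
```

```text
11.225 [ 0.57133252 -0.01473622  0.20782923] [ 3.14145876e+00 -1.38731000e-04 -3.03758277e+00]
sink 110 595.2 -13.9 53.9 53.0 8.3
sink 125 592.8 -14.7 49.2 50.0 7.8
sink 140 601.2 -12.2 26.8 45.4 8.7
sink 155 591.2 -7.8 9.7 33.4 12.3
fix 140 610.1 220.0 87.6 116.0 12.9
fix 160 613.0 206.2 85.8 86.3 12.5
fix 180 613.2 206.5 84.8 85.9 12.9
tray 140 625.0 -201.5 106.1 145.7 21.1
tray 160 625.1 -201.5 105.3 144.8 20.9
tray 180 631.9 -219.9 104.3 104.4 21.0
side [379 240  21  26 321] [388.6 255. ] [391.9 251.7]
scene [348 185   9  12  73] [351.8 190.4] [351.5 188.5]
```

Call:
{"op": "arm_command", "data": {
  "steps": [0,0,0,0.035,0.001,-0.04,-1,0,0,0,0.035,0.001,-0.1,-1,0,0,0,0.035,0.001,-0.15,-1,0,0,0,0.035,0.001,-0.19,-1,0,0,0,0.035,0.001,-0.215,-1]
}}

```text
time_s: 11.95
ee_pos: [0.6052, -0.0136, -0.0095]
tcp_rot: [3.141, -0.003, -3.036]
contact_force: [-0.4, -0.1, 0.1]
gripper_width: 0.0853
finger_force: 0.0
```

Call:
{"op": "arm_command", "data": {
  "steps": [0,0,0,0,0,-0.01,-1,0,0,0,0,0,-0.019,-1,0,0,0,0,0,-0.019,-1]
}}

```text
time_s: 12.32
ee_pos: [0.6065, -0.0138, -0.0258]
tcp_rot: [3.142, 0.0, -3.035]
contact_force: [-0.0, 0.7, -0.7]
gripper_width: 0.0855
finger_force: 0.0
```

Call:
{"op": "arm_command", "data": {
  "steps": [0,0,0,0,0,0,0,0,0,0,0,0,0,0,0,0,0,0,0,0,0,0,0,0,0,0,0,1],
  "grip_force": 40
}}

```text
time_s: 12.82
ee_pos: [0.607, -0.0138, -0.0251]
tcp_rot: [-3.141, 0.002, -3.035]
contact_force: [-1.2, -0.6, 6.5]
gripper_width: 0.0484
finger_force: 42.6
```

Call:
{"op": "arm_command", "data": {
  "steps": [0,0,0,0,0,0,1,0,0,0,0,0,0.01,1,0,0,0,0,0,0.03,1,0,0,0,0,0,0.055,1,0,0,0,0,0,0.08,1]
}}

```text
time_s: 13.45
ee_pos: [0.606, -0.0136, 0.0548]
tcp_rot: [3.141, -0.001, -3.035]
contact_force: [1.0, -0.1, -1.5]
gripper_width: 0.048
finger_force: 41.9
```

Call:
{"op": "arm_command", "data": {
  "steps": [0,0,0.01,-0.035,0.03,0,1,0,0,0.02,-0.07,0.06,0,1,0,0,0.033,-0.106,0.094,0,1,0,0,0.033,-0.106,0.094,-0.03,1,0,0,0.033,-0.106,0.094,-0.06,1]
}}

```text
time_s: 14.08
ee_pos: [0.5005, 0.0809, -0.0058]
tcp_rot: [-3.141, 0.002, -2.93]
contact_force: [0.8, 0.0, -1.1]
gripper_width: 0.0483
finger_force: 42.0
```

Call:
{"op": "arm_command", "data": {
  "steps": [0,0,0,0,0,-0.01,1,0,0,0,0,0,-0.021,1,0,0,0,0,0,-0.024,1,0,0,0,0,0,-0.024,1]
}}

```text
time_s: 14.58
ee_pos: [0.5007, 0.0802, -0.0297]
tcp_rot: [-3.142, 0.001, -2.931]
contact_force: [-0.5, -0.7, -1.1]
gripper_width: 0.0478
finger_force: 41.9
```

Call:
{"op": "arm_command", "data": {
  "steps": [0,0,0,0,0,-0.001,1,0,0,0,0,0,-0.001,1]
}}

```text
time_s: 14.82
ee_pos: [0.5006, 0.0803, -0.0307]
tcp_rot: [-3.142, 0.001, -2.931]
contact_force: [0.9, -0.3, -1.0]
gripper_width: 0.0483
finger_force: 41.9
```

Call:
{"op": "arm_command", "data": {
  "steps": [0,0,0,0,0,-0.001,1,0,0,0,0,0,-0.001,1]
}}

```text
time_s: 15.08
ee_pos: [0.5006, 0.0803, -0.0312]
tcp_rot: [-3.141, 0.001, -2.931]
contact_force: [-2.7, -0.7, 6.8]
gripper_width: 0.0482
finger_force: 42.9
```

Call:
{"op": "arm_command", "data": {
  "steps": [0,0,0,0,0,-0.001,1,0,0,0,0,0,-0.001,1]
}}

```text
time_s: 15.32
ee_pos: [0.5007, 0.0803, -0.0312]
tcp_rot: [-3.141, 0.001, -2.931]
contact_force: [-4.7, -0.6, 18.0]
gripper_width: 0.048
finger_force: 44.1
```

Call:
{"op": "arm_command", "data": {
  "steps": [0,0,0,0,0,0.002,0.5,0,0,0,0,0,0.002,-0.5,0,0,0,0,0,0.002,-1,0,0,0,0,0,0.002,-1,0,0,0,0,0,0.05,-1]
}}

```text
time_s: 15.95
ee_pos: [0.4976, 0.0802, 0.0145]
tcp_rot: [3.14, -0.008, -2.931]
contact_force: [1.3, -1.1, 0.7]
gripper_width: 0.0852
finger_force: 0.0
```

Call:
{"op": "arm_command", "data": {
  "steps": [0,0,0,0,0,0.06,-1,0,0,-0.055,0,0,0.1,-1,0,0,-0.11,0,0,0.13,-1,0,0,-0.165,0,0,0.15,-1,0,0,-0.22,0,0,0.15,-1]
}}

```text
time_s: 16.58
ee_pos: [0.5013, 0.0803, 0.1686]
tcp_rot: [3.14, 0.003, 2.655]
contact_force: [0.6, 0.8, -0.4]
gripper_width: 0.0851
finger_force: 0.0
```

Call:
{"op": "arm_command", "data": {
  "steps": [0,0,-0.055,0,0,0,-1,0,0,-0.11,0,0,0,-1,0,0,-0.165,0,0,0,-1,0,0,-0.22,0,0,0,-1,0,0,-0.28,0,0,0,-1]
}}

```text
time_s: 17.2
ee_pos: [0.5002, 0.0803, 0.1667]
tcp_rot: [-3.141, -0.0, 1.776]
contact_force: [-0.5, -0.0, -0.9]
gripper_width: 0.0854
finger_force: 0.0
```

Call:
{"op": "arm_command", "data": {
  "steps": [0,0,0,0,0,0,-1,0,0,0,0,0,0,-1]
}}

```text
time_s: 17.45
ee_pos: [0.5003, 0.0803, 0.1668]
tcp_rot: [-3.141, -0.0, 1.786]
contact_force: [0.1, -0.3, 0.3]
gripper_width: 0.0856
finger_force: 0.0
```

```bash
python3 - <<'E'
from h import *
import pickle
w=snap('wrist','w7');pickle.dump(w,open('w7.pkl','wb'))
e=arm.read_state();print(e['time_s'],e['ee_pos'],e['tcp_rot'])
for t in(110,125,140,155): rect(w,(.5007,.0803),.038,.024,t,'sink')
for t in(140,160,180): rect(w,(.607,.205),.07,.010,t,'fix')
print(proj(w,[.607,.205,.01]),proj(w,[.5007,.08,.024]))
E
```

```text
17.5 [0.50030359 0.08026321 0.16683629] [-3.14149535e+00 -1.16409177e-05  1.78518725e+00]
sink 110 498.4 81.3 75.3 105.2 0.8
sink 125 497.5 80.4 113.2 60.8 81.0
sink 140 499.5 83.2 37.4 55.9 10.0
sink 155 496.4 96.4 33.2 26.6 2.9
fix 140 611.5 209.1 85.6 92.4 13.0
fix 160 611.5 209.3 84.5 92.3 12.5
fix 180 611.6 209.8 83.8 91.4 12.5
[472.40273419  62.12674794] [327.56749791 173.1962825 ]
```

Call:
{"op": "arm_command", "data": {
  "steps": [0,0,0,0.04,0.015,0.02,-1,0,0,0,0.08,0.03,0.04,-1,0,0,0,0.125,0.045,0.05,-1,0,0,0,0.125,0.045,0.05,-1,0,0,0,0.125,0.045,0.05,-1]
}}

```text
time_s: 18.12
ee_pos: [0.6244, 0.1251, 0.216]
tcp_rot: [-3.14, -0.0, 1.783]
contact_force: [-0.7, -0.7, 0.4]
gripper_width: 0.0854
finger_force: 0.0
```

```bash
python3 - <<'E'
from h import *
import pickle
w=snap('wrist');pickle.dump(w,open('w8.pkl','wb'))
e=arm.read_state();print(e['time_s'],e['ee_pos'],e['tcp_rot'], -np.array(w['R']).T@w['t'])
for t in(120,140,160,180,200): rect(w,(.607,.205),.065,.010,t,'fix')
c=proj(w,[.607,.205,.01]); print(c)
x0,y0=int(c[0])-75,max(int(c[1])-75,0)
I=cv2.resize(np.ascontiguousarray(w['img'][y0:y0+150,x0:x0+150]),(600,600),interpolation=cv2.INTER_CUBIC)
cv2.imwrite('pics/fx8.png',I[:,:,::-1]); print(x0,y0)
E
```

```text
18.175 [0.62424546 0.1250167  0.21642493] [-3.14000068e+00 -1.05716071e-04  1.78305609e+00] [0.60711553 0.20568396 0.39593825]
fix 120 610.5 206.5 152.9 151.5 12.2
fix 140 607.8 214.6 79.5 104.6 12.2
fix 160 608.0 214.7 79.0 104.6 12.2
fix 180 603.1 231.3 76.3 71.8 9.5
fix 200 602.9 231.6 76.2 71.8 9.1
[327.33152104  82.35555062]
252 7
```

View pics/fx8.png

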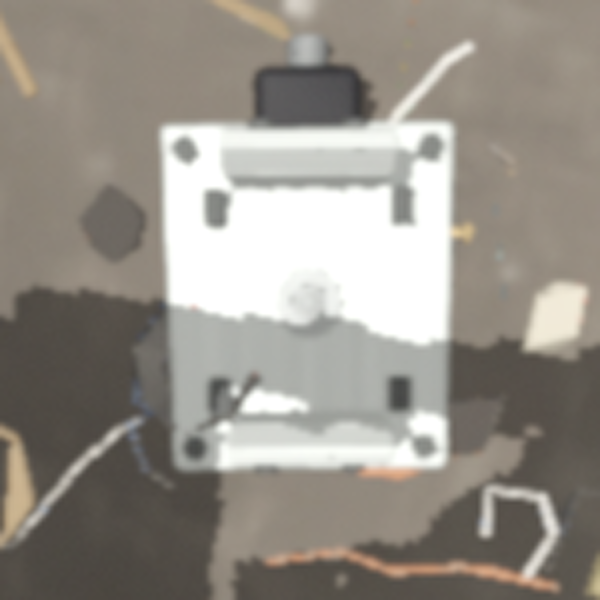

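The fixture from above: pin at (312,302), corner screws at (186,150), (431,147), (424,444), (195,446), corner stops at (216,209), (402,205), (400,393), (220,392).

```bash
python3 - <<'E'
from h import *
import pickle
w=pickle.load(open('w8.pkl','rb'))
f=lambda u,v,z:ray(w,(252+(u+.5)/4-.5,7+(v+.5)/4-.5),z)[:2]*1000
print('pin',f(312,302,.015))
for n,z,ps in(('screws',.011,[(186,150),(431,147),(424,444),(195,446)]),('stops',.018,[(216,209),(402,205),(400,393),(220,392)]),('plate',.01,[(162,125),(455,122),(447,468),(173,468)])):
    P=np.array([f(*p,z) for p in ps]); print(n,P.mean(0).round(1),[np.degrees(np.arctan2(*(P[j]-P[i])[::-1])).round(1) for i,j in((0,1),(3,2),(3,0),(2,1))],[np.linalg.norm(P[j]-P[i]).round(1) for i,j in((0,1),(3,2),(3,0),(2,1))])
E
```

```text
pin [609.27983347 205.73241213]
screws [608.5 205.7] [np.float64(12.8), np.float64(12.7), np.float64(102.5), np.float64(102.4)] [np.float64(62.1), np.float64(62.0), np.float64(73.4), np.float64(73.6)]
stops [608.6 205.7] [np.float64(13.3), np.float64(11.9), np.float64(102.4), np.float64(102.9)] [np.float64(46.9), np.float64(47.3), np.float64(44.6), np.float64(45.8)]
plate [608.6 205.5] [np.float64(12.7), np.float64(12.2), np.float64(102.3), np.float64(102.8)] [np.float64(74.1), np.float64(74.7), np.float64(85.3), np.float64(85.9)]
```

Call:
{"op": "arm_command", "data": {
  "steps": [0,0,0,-0.036,-0.042,0,-1,0,0,0,-0.072,-0.084,0,-1,0,0,0,-0.107,-0.125,0,-1,0,0,0,-0.107,-0.125,0,-1,0,0,0,-0.107,-0.125,0,-1]
}}

```text
time_s: 18.8
ee_pos: [0.518, 0.0002, 0.2175]
tcp_rot: [3.14, 0.0, 1.782]
contact_force: [0.1, 0.2, 0.5]
gripper_width: 0.0854
finger_force: 0.0
```

```bash
python3 - <<'E'
from h import *
import pickle
w=snap('wrist');pickle.dump(w,open('w9.pkl','wb'))
e=arm.read_state();print(e['time_s'],e['ee_pos'],e['tcp_rot'], -np.array(w['R']).T@w['t'])
for t in(100,110,120,130,140,150,160): rect(w,(.5,.08),.038,.024,t,'sink')
E
```

```text
18.85 [0.51840972 0.00061655 0.21729436] [3.14055278e+00 4.06637289e-05 1.78252826e+00] [0.50023019 0.08074015 0.39741475]
sink 100 501.4 81.2 89.7 89.3 12.1
sink 110 510.9 82.9 66.9 91.4 14.4
sink 120 511.1 83.6 61.2 92.0 8.9
sink 130 499.8 81.6 37.1 53.8 12.1
sink 140 500.0 81.1 35.2 52.8 11.7
sink 150 499.8 81.0 34.6 53.2 12.9
sink 160 500.3 81.1 33.6 53.2 12.9
```

Call:
{"op": "arm_command", "data": {
  "steps": [0,0,0,-0.009,0.04,-0.02,-1,0,0,0,-0.018,0.08,-0.04,-1,0,0,0,-0.018,0.08,-0.1,-1,0,0,0,-0.018,0.08,-0.16,-1,0,0,0,-0.018,0.08,-0.2,-1]
}}

```text
time_s: 19.48
ee_pos: [0.4993, 0.0815, 0.0142]
tcp_rot: [-3.139, -0.001, 1.784]
contact_force: [0.5, -0.4, 0.6]
gripper_width: 0.0851
finger_force: 0.0
```

Call:
{"op": "arm_command", "data": {
  "steps": [0,0,0,0,0,-0.02,-1,0,0,0,0,0,-0.035,-1,0,0,0,0,0,-0.044,-1,0,0,0,0,0,-0.044,-1]
}}

```text
time_s: 19.98
ee_pos: [0.5004, 0.0805, -0.0272]
tcp_rot: [-3.141, -0.0, 1.783]
contact_force: [0.1, -0.5, 0.4]
gripper_width: 0.0855
finger_force: 0.0
```

Call:
{"op": "arm_command", "data": {
  "steps": [0,0,0,0,0,-0.001,-0.3,0,0,0,0,0,-0.001,0.3,0,0,0,0,0,-0.001,1,0,0,0,0,0,-0.001,1,0,0,0,0,0,-0.001,1],
  "grip_force": 40
}}

```text
time_s: 20.6
ee_pos: [0.5008, 0.0802, -0.0274]
tcp_rot: [3.14, 0.0, 1.782]
contact_force: [-1.3, 0.0, 5.0]
gripper_width: 0.0345
finger_force: 42.6
```

Call:
{"op": "arm_command", "data": {
  "steps": [0,0,0,0,0,0.01,1,0,0,0,0,0,0.05,1,0,0,0,0,0,0.1,1,0,0,0,0,0,0.14,1,0,0,0,0,0,0.14,1]
}}

```text
time_s: 21.22
ee_pos: [0.5024, 0.0803, 0.1154]
tcp_rot: [3.134, 0.001, 1.782]
contact_force: [-0.2, -0.2, -1.4]
gripper_width: 0.0345
finger_force: 43.1
```

Call:
{"op": "arm_command", "data": {
  "steps": [0,0,0.002,0.036,0.041,0,1,0,0,0.002,0.072,0.082,0,1,0,0,0.002,0.108,0.1245,0,1,0,0,0.002,0.108,0.1245,0,1,0,0,0.002,0.108,0.1245,0,1]
}}

```text
time_s: 21.85
ee_pos: [0.6071, 0.2045, 0.1101]
tcp_rot: [-3.138, 0.0, 1.789]
contact_force: [-0.4, -0.5, -1.3]
gripper_width: 0.0351
finger_force: 43.3
```

```bash
python3 - <<'E'
from h import *
import pickle
e=arm.read_state();print(e['time_s'],e['ee_pos'],e['tcp_rot'])
w=snap('wrist','w10');pickle.dump(w,open('w10.pkl','wb'))
zz=e['ee_pos'][2]+.028+.024
print(zz,proj(w,[.6086,.2050,zz]))
for t in(110,125,140,155,170): rect(w,(.6086,.205),.04,zz,t,'sink')
E
```

```text
21.85 [0.60708152 0.20448508 0.11010578] [-3.13803283e+00  2.31545238e-04  1.78900456e+00]
0.16210578147254615 [330.91623665 286.30875129]
sink 110 611.1 206.1 98.2 94.9 12.7
sink 125 619.0 207.9 81.8 94.9 12.7
sink 140 623.5 210.8 72.2 91.0 11.8
sink 155 604.2 215.7 36.2 73.2 12.6
sink 170 599.4 242.6 32.5 18.5 12.5
```

Call:
{"op": "arm_command", "data": {
  "steps": [0,0,0,0,0,-0.03,1,0,0,0,0,0,-0.06,1,0,0,0,0,0,-0.074,1,0,0,0,0,0,-0.074,1,0,0,0,0,0,-0.074,1]
}}

```text
time_s: 22.52
ee_pos: [0.6092, 0.2047, 0.0393]
tcp_rot: [3.139, 0.0, 1.788]
contact_force: [-0.2, -0.9, -0.4]
gripper_width: 0.0346
finger_force: 43.3
```

Call:
{"op": "arm_command", "data": {
  "steps": [0,0,0,0,0,-0.006,1,0,0,0,0,0,-0.012,1,0,0,0,0,0,-0.018,1,0,0,0,0,0,-0.018,1]
}}

```text
time_s: 23.02
ee_pos: [0.6078, 0.2047, 0.0191]
tcp_rot: [-3.14, -0.0, 1.789]
contact_force: [0.6, 0.5, -0.7]
gripper_width: 0.0344
finger_force: 43.3
```

Call:
{"op": "arm_command", "data": {
  "steps": [0,0,0,0,0,-0.006,1,0,0,0,0,0,-0.012,1,0,0,0,0,0,-0.018,1,0,0,0,0,0,-0.018,1]
}}

```text
time_s: 23.52
ee_pos: [0.6079, 0.2047, 0.0011]
tcp_rot: [-3.14, 0.0, 1.789]
contact_force: [-0.3, -0.0, -1.4]
gripper_width: 0.0343
finger_force: 43.3
```

Call:
{"op": "arm_command", "data": {
  "steps": [0,0,0,0,0,-0.005,1,0,0,0,0,0,-0.01,1,0,0,0,0,0,-0.01,1]
}}

```text
time_s: 23.9
ee_pos: [0.608, 0.2047, -0.0087]
tcp_rot: [-3.141, -0.0, 1.788]
contact_force: [0.3, 1.3, -0.8]
gripper_width: 0.0345
finger_force: 43.3
```

Call:
{"op": "arm_command", "data": {
  "steps": [0,0,0,0,0,-0.003,1,0,0,0,0,0,-0.006,1,0,0,0,0,0,-0.006,1]
}}

```text
time_s: 24.28
ee_pos: [0.6082, 0.2047, -0.0144]
tcp_rot: [-3.141, 0.0, 1.789]
contact_force: [-0.7, 0.1, -0.9]
gripper_width: 0.0344
finger_force: 43.3
```

Call:
{"op": "arm_command", "data": {
  "steps": [0,0,0,0,0,-0.0015,1,0,0,0,0,0,-0.0015,1]
}}

```text
time_s: 24.52
ee_pos: [0.6083, 0.2048, -0.0156]
tcp_rot: [3.142, 0.0, 1.789]
contact_force: [-0.0, 0.5, -1.3]
gripper_width: 0.0341
finger_force: 43.3
```

Call:
{"op": "arm_command", "data": {
  "steps": [0,0,0,0,0,-0.001,1,0,0,0,0,0,-0.001,1]
}}

```text
time_s: 24.78
ee_pos: [0.6084, 0.2048, -0.0166]
tcp_rot: [3.141, 0.0, 1.789]
contact_force: [0.3, -0.4, -0.9]
gripper_width: 0.0347
finger_force: 43.3
```

Call:
{"op": "arm_command", "data": {
  "steps": [0,0,0,0,0,-0.001,1,0,0,0,0,0,-0.001,1]
}}

```text
time_s: 25.02
ee_pos: [0.6085, 0.2048, -0.0173]
tcp_rot: [3.141, 0.0, 1.789]
contact_force: [-1.0, -0.3, 2.3]
gripper_width: 0.0345
finger_force: 43.5
```

Call:
{"op": "arm_command", "data": {
  "steps": [0,0,0,0,0,-0.001,1,0,0,0,0,0,-0.001,1]
}}

```text
time_s: 25.28
ee_pos: [0.6085, 0.2048, -0.0174]
tcp_rot: [3.141, 0.0, 1.789]
contact_force: [-3.6, -0.7, 8.6]
gripper_width: 0.0349
finger_force: 44.1
```

Call:
{"op": "arm_command", "data": {
  "steps": [0,0,0,0,0,0.001,0.7,0,0,0,0,0,0.001,0.2,0,0,0,0,0,0.001,-0.3,0,0,0,0,0,0.001,-1,0,0,0,0,0,0.001,-1]
}}

```text
time_s: 25.9
ee_pos: [0.6083, 0.2047, -0.0178]
tcp_rot: [-3.141, 0.0, 1.789]
contact_force: [-0.8, -0.8, 0.5]
gripper_width: 0.0848
finger_force: 0.0
```

Call:
{"op": "arm_command", "data": {
  "steps": [0,0,0,0,0,0.01,-1,0,0,0,0,0,0.05,-1,0,0,0,0,0,0.1,-1,0,0,0,0,0,0.15,-1,0,0,0,0,0,0.2,-1]
}}

```text
time_s: 26.52
ee_pos: [0.6082, 0.2047, 0.185]
tcp_rot: [3.14, 0.0, 1.788]
contact_force: [1.2, 0.5, -0.8]
gripper_width: 0.0853
finger_force: 0.0
```

Call:
{"op": "arm_command", "data": {
  "steps": [0,0,0,0.008,-0.04,0.03,-1,0,0,0,0.016,-0.08,0.03,-1,0,0,0,0.016,-0.08,0.03,-1,0,0,0,0.016,-0.08,0.03,-1]
}}

```text
time_s: 27.02
ee_pos: [0.6241, 0.1251, 0.2127]
tcp_rot: [3.142, -0.001, 1.788]
contact_force: [0.1, 1.0, -0.3]
gripper_width: 0.0853
finger_force: 0.0
```

```bash
python3 - <<'E'
from h import *
import pickle
e=arm.read_state();print(e['time_s'],e['ee_pos'],e['tcp_rot'])
w=snap('wrist','w11');a=snap('scene','a11');b=snap('side','b11');pickle.dump((a,b,w),open('s11.pkl','wb'))
im=np.array(w['img']).astype(float)
# profile of pixels in fixture frame at sink top height .034
c=np.array([.6086,.2056]);t=np.radians(12.4);X=np.array([np.cos(t),np.sin(t)]);Y=np.array([-X[1],X[0]])
def val(dx,dy,z):
    p=proj(w,[*(c+dx*X+dy*Y),z]); return cv2.getRectSubPix(im.mean(2).astype(np.float32),(1,1),tuple(map(float,p)))[0,0]
print('along x',[(x,int(np.mean([val(x/1e3,y/1e3,.034) for y in range(-16,17,2)]))) for x in range(-28,29,2)])
print('along y',[(y,int(np.mean([val(x/1e3,y/1e3,.034) for x in range(-10,11,5)]))) for y in range(-30,31,1)])
print('rowlike tilt',[[int(val(x/1e3,y/1e3,.034)) for y in range(-20,21,2)] for x in(-12,12)])
for s,n in((b,'side'),(a,'scene')):
    hsv=cv2.cvtColor(np.array(s['img']),cv2.COLOR_RGB2HSV)
    m=cv2.inRange(hsv,(105,130,25),(125,255,220)); N,L,S,C=cv2.connectedComponentsWithStats(m)
    q=proj(s,[.632,-.219,.027])
    for i in range(1,N):
        if S[i,4]>10 and np.hypot(*(C[i]-q))<30: print(n,S[i],C[i].round(1),q.round(1))
E
```

```text
27.025 [0.62411342 0.12511023 0.21266779] [ 3.14151215e+00 -5.00271243e-04  1.78818294e+00]
along x [(-28, 218), (-26, 221), (-24, 222), (-22, 221), (-20, 222), (-18, 221), (-16, 223), (-14, 222), (-12, 218), (-10, 220), (-8, 222), (-6, 224), (-4, 224), (-2, 224), (0, 223), (2, 220), (4, 219), (6, 218), (8, 220), (10, 223), (12, 228), (14, 230), (16, 228), (18, 227), (20, 231), (22, 235), (24, 236), (26, 237), (28, 237)]
along y [(-30, 193), (-29, 173), (-28, 160), (-27, 159), (-26, 171), (-25, 180), (-24, 172), (-23, 172), (-22, 176), (-21, 173), (-20, 170), (-19, 166), (-18, 163), (-17, 167), (-16, 169), (-15, 167), (-14, 168), (-13, 165), (-12, 166), (-11, 170), (-10, 172), (-9, 173), (-8, 175), (-7, 175), (-6, 178), (-5, 196), (-4, 222), (-3, 242), (-2, 252), (-1, 253), (0, 254), (1, 254), (2, 255), (3, 248), (4, 254), (5, 252), (6, 254), (7, 254), (8, 250), (9, 245), (10, 251), (11, 255), (12, 255), (13, 255), (14, 242), (15, 229), (16, 252), (17, 254), (18, 255), (19, 253), (20, 232), (21, 236), (22, 255), (23, 255), (24, 255), (25, 246), (26, 207), (27, 165), (28, 163), (29, 193), (30, 202)]
rowlike tilt [[176, 163, 169, 167, 166, 173, 173, 170, 182, 246, 255, 254, 254, 255, 247, 250, 255, 240, 253, 255, 238], [170, 164, 169, 167, 166, 172, 195, 223, 251, 254, 254, 255, 253, 254, 254, 253, 254, 249, 252, 254, 237]]
side [379 240  21  26 320] [388.6 255. ] [391.9 251.7]
scene [348 185   9  12  73] [351.8 190.4] [351.5 188.5]
scene [361 206   6   3  11] [363.3 206.9] [351.5 188.5]
```

```bash
python3 -c "
from h import *
print(arm.sign_off())"
```

```text
the job is handed in; nothing more can be done
None
```

The job is handed in at about 27 s: the capacitor stands upright in the tray and the heat sink sits base down between the fixture's cheeks. Both are judged from forces, heights and pixel checks. I had used my ten pictures, so I never looked at the final scene, and I have no direct reading that the pin is down.

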